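Clamp a lens mount with a fold-out crank handle

ROBOT

A 6-joint arm with a two-finger parallel gripper is mounted at the origin on the work surface. World frame = base frame: x ahead of the robot, y to its left, z up, the work surface at z = 0. Lengths are in m, angles in rad, forces in N, time in s.
With the tool pointing down it reaches from about 0.425 to 0.95 m from the base axis. Payload 3.5 kg.
Tool frame: the origin (TCP) lies at the very end of the fingers, on their centre line; the grasp point (between the pads) lies ctrl.grip_point_offset behind it (ctrl.grip_point_offset is the distance from the TCP to the grasp point, in m); z points along the fingers, y is the direction in which the jaws open and shut (so a half turn about z gives the same grasp; the last joint's range is limited). The gripper opens to 85 mm and grips with 20 to 120 N. Pads are 22 mm wide; open, the fingers measure 114 mm over their backs; the gripper's body (76 mm by 85 mm) begins 54 mm behind the grasp point. The pads swing forward as they close: fully open they stand 13 mm farther back than shut.
Start: joints at [1.11, 0.286, 1.577, -0, 1.279, -0.15], TCP at [0.206, 0.643, 0.231] pointing down, gripper open.
Joint ranges: [-2.77, 2.77], [-0.9, 2.22], [0.21, 2.48], [-1.53, 4.67], [0.24, 2.81], [-2.84, 2.84]. Speed limits (rad/s): [2.79, 2.79, 3.14, 3.14, 3.14, 3.14].

INTERFACE

Orientations are given as a unit quaternion [x, y, z, w].
In Python, from plant import telemetry, imaging, ticket, finder, ctrl gives the robot as it stands. The module is installed in compiled form; this text tells all that it offers.
- The arm moves only by the shell command python3 -m crank 'ROWS' [FORCE]. ROWS is JSON, a list of rows, each a list of 7 numbers: the shift along the tool's x, y, z scaled (see below), then the turn, a rotation vector about the tool's x, y, z scaled (see below), then the opening, from 0 (shut) to 1 (fully open). A call has 1 to 12 rows; each row is the pose to reach, as a shift and turn from the pose commanded when the call began, along the tool's axes at that moment; what a row does not reach only later rows make up. The controller multiplies each number of a shift by 0.15 m and each number of a turn by 90 degrees. A row lasts 1/10 s, in which the tool goes at most 50 mm and 8.59 degrees, less where a joint would pass 70% of its speed; a pose out of reach is approached as far as the arm can. A call with a number of a shift or a turn outside -1 to 1 is refused whole. A call with a gripper value outside its range is refused whole. The fingers move at their own pace and stop on an object; FORCE is the grip in N (left out, the last holds). Time passes only in rows, so rows that repeat a pose let the fingers close. It gives the time, the measured TCP pose, the force and the opening at its end, in the units of the state.
- telemetry.get_state(): the state, without advancing time (a new reading comes with each control period).
- imaging.read_camera(name): name is "side" or "top"; returns a dict with "pixels" (420x560x3 uint8, red, green, blue), "vfov" (degrees; the focal length in pixels is half the picture's height over the tangent of half this angle, whatever the lens; pixels are square), "cx", "cy" (the principal point, pixels), "distortion" ([k1, k2, p1, p2, k3] as OpenCV has them; the pictures are not rectified), "rvec" (rotation vector, rad) and "tvec" (3), from world to camera coordinates, as OpenCV has them. Camera axes: x right, y down, z forward; pixel columns grow to the right and rows downward; lengths in m; the calibration is good to about 2 mm. A picture is of the moment at which its call begins. There is no depth.
- ticket.sign_off(): hands the job in, once; it reports no verdict.
Trained networks look in a picture, given as the dict that the camera call returned (one of the last four; its "shot" number tells which), for a name from the list of things; names that differ only in an ending like _2 or _b are one class to them, and where a whole thing is asked for, a point or a joint stands for the part that bears it (a point fixed in the world has none). Each returns a list of dicts, best first, with "confidence" (0 to 1); they miss things now and then, are a little off and sometimes report something else, mostly with a low value. They report only what shows in the picture. A call takes as long as a camera call. They do not tell look-alikes from the thing itself.
- finder.masks_of(label, picture): "pixels" (420x560 bool, what is visible of it) and "extent" ([left, top, right, bottom] in pixels, round what is visible of it).
- finder.pinpoint(label, picture): "location" ([row, column] in pixels: a listed point, or the origin of a listed thing).
The state is a dict: "time": time; "qpos": joint angles; "dq": joint speeds; "joint_efforts": joint torques, N m; "eef_pos": TCP position; "tcp_rot": TCP orientation; "contact_force": force on the tool from outside, world axes, zero at the start; "wrist_torque": the same for the moment, N m; "opening": opening from 0.0 (shut) to 1.0 (fully open).
Only numpy, scipy, OpenCV 4.12 (cv2) and the standard library are available. Lean on these libraries where they do the work, as an engineer would, in place of code of your own. Each camera call takes 0.05 s, during which the arm holds its last target.

TASK

Swing the red ball-ended folding handle on the clamp's handwheel fully up until it stands upright, and only then crank the wheel clockwise (seen from above) by that handle, until the jaw has pushed the blue lens mount up against the yellow end stop and holds it snugly, its spring pad sunk about half of its travel, never bottomed. Leave the handle standing and let go of it; move the mount and the jaw only by the crank, and disturb nothing else.

Things in the scene. Friction and masses are not known exactly. Their poses are not given: they have to be found in the camera images.
- crank_axis (a point): Point on the handwheel's upright axis, level with the handle's hinge, 114 mm above the table. Dark disc 120 mm across, top face 22 mm below this point, on a white gearbox 90 mm wide, on a bolted-down stage. Axes are the stage's: z up, y along the channel from jaw to end stop; the channel's centre line is 90 mm to +x. Apart from wheel and handle the stage is under 76 mm high.
- handle_hinge (a point): Centre of the handle's hinge pin on the wheel, 50 mm from the wheel's axis, between two steel lugs (22 mm over both, 12 mm along the handle, rising 6 mm above the pin's centre). The pin is level, along this point's y; x points from the wheel's axis out to the hinge.
- handle_grip (a point): Centre of the red ball, 24 mm across, at the end of the handle, 52 mm from the hinge, on a red stem 12 mm thick. Stem and ball spin freely about the handle's length, so the ball may be held tight while the wheel turns. Folded, the handle lies level from the hinge inwards over the wheel, 10 mm free under the ball. Upright, it stands 50 mm from the wheel's axis, the ball's centre 166 mm above the table.
- handle (a joint): Fold angle of the handle, rad: 0 folded flat, 1.571 upright against its stop (starts at 0 to 0.3). The hinge is stiff (1 to 2 N at the ball) and the handle stays where it is left.
- wheel (a joint): Wheel angle, rad, growing clockwise seen from above; that closes the jaw, 12 mm per rad (starts at 0.8 to 2.6, stop at 7.4; stays where left). Free turning takes 7 to 9 N along the circle at the ball, of which 0 to 4 N remain when pausing. Once the mount meets the end stop both rise by about 1 N per mm of pad travel: 4 to 5 N more when half sunk. Turn needed: about 3 to 6 rad.
- jaw: Grey sliding jaw 40 x 30 x 44 mm in the channel, geared to the wheel; origin: centre of its underside. An orange 30 mm square pad, 6 mm thick, on a spring plunger stands 12 mm out of its face towards the mount; pad travel 9 mm, 4 N per mm.
- mount: Loose blue lens mount, block 38 mm wide, 40 mm long (along the channel), 40 mm high, a round glass in its top; origin: centre of its underside. It lies in the channel between the jaw's pad and the yellow end stop, which is clamped at an unknown place, its face 5 to 45 mm from the mount.
- lockring: Bystander, to be left alone: brass ring 25 mm across, 8 mm high, lying on the stage's base plate; origin: centre of its underside
- lenscap: Bystander, to be left alone: black disc 28 mm across, 12 mm high, lying on the stage's base plate; origin: centre of its underside
- cleaner: Bystander, to be left alone: white bottle with a blue cap, 48 mm across, 110 mm high; origin: centre of its underside
- meter: Bystander, to be left alone: grey power meter box 100 x 150 x 45 mm; origin: centre of its underside
- driver: Bystander, to be left alone: screwdriver with a yellow handle, 160 mm long, lying; origin: centre of its underside
- post: Bystander, to be left alone: steel post 13 mm thick, 70 mm high, on a 44 mm round foot; origin: centre of its underside
There are look-alikes about, which are no part of the job. There is more than one size of the mount; the one meant has the size given above.

How it is judged:
On the way, in this order (a step that is already met when the one before it is completed fails the run):
1. the handle is swung fully up (fold angle above 1.4 rad) (value of joint handle above 1.4 rad), for 0.2 s.
2. the jaw presses the lens mount with more than 11 N (contact force between jaw and mount above 11 N), for 0.2 s.
At the end, for the whole second after the job is handed in: The jaw's spring pad holds the lens mount against the end stop with 11 to 27 N (pad sunk about 3 to 6.5 mm of its 9 mm), the mount is flat in the channel and at rest, the wheel is still, and the handle stands (fold angle above 1.2 rad) (contact force between jaw and mount between 11 and 27 N and value of joint handle above 1.2 rad and angle between mount's own z axis and vertical below 0.08 rad and linear speed of mount below 0.01 m/s and velocity of joint wheel between -0.03 and 0.03 rad/s); the robot touches nothing.
It fails at once if the jaw presses the mount with more than 33 N (the pad bottoms) (contact force between jaw and mount above 33 N).
It fails at once if the wheel is turned (hinge moved more than 20 mm) while the handle is not up (below 1.1 rad) (distance of handle_hinge from where it was at the start of the episode above 0.02 m and value of joint handle below 1.1 rad).
It fails at once if the robot touches the mount or the jaw with more than 1 N (contact force between any of the fingers, the arm and mount above 1 N or contact force between any of the fingers, the arm and jaw above 1 N).
It fails at once if a bystander is moved by more than 20 mm (distance of any of lockring, lenscap, cleaner, meter, driver, post from where it was at the start of the episode above 0.02 m).
It also fails if it takes over 72 s, if anything falls off the work surface, if the arm or the gripper's body presses on something with over 40 N, if the wrist force passes 120 N, or if a joint passes its speed limit or range.

## Working session

There is one attempt and no reset: what is moved stays moved. The work goes in short steps, Python scripts to look and compute and a shell command to move; the robot and the scene stay as the last step left them, time stands still between calls to the robot, and variables do not carry over. Pictures are saved under pics/ and viewed, and the job is handed in when it is done.

```bash
mkdir -p pics; ls; cat > h.py <<'E'
import numpy as np, cv2
from plant import telemetry, imaging, ticket, finder, ctrl
def K(p):
    f=210/np.tan(np.radians(p["vfov"])/2)
    return np.array([[f,0,p["cx"]],[0,f,p["cy"]],[0,0,1.]]),np.array(p["distortion"],float)
def ray(p,rc):
    k,d=K(p); u=cv2.undistortPoints(np.array([[[rc[1],rc[0]]]],float),k,d)[0,0]
    R=cv2.Rodrigues(np.array(p["rvec"],float))[0]; t=np.array(p["tvec"],float).ravel()
    return -R.T@t, R.T@np.array([u[0],u[1],1.])
def onz(p,rc,z):
    o,v=ray(p,rc); return o+v*(z-o[2])/v[2]
def tri(p1,a,p2,b):
    o,v=ray(p1,a);q,w=ray(p2,b);v=v/np.linalg.norm(v);w=w/np.linalg.norm(w)
    s=np.linalg.lstsq(np.stack([v,-w],1),q-o,rcond=None)[0]
    A=o+s[0]*v;B=q+s[1]*w
    return (A+B)/2,np.linalg.norm(A-B)
def proj(p,X):
    k,d=K(p); r=cv2.projectPoints(np.array([X],float),np.array(p["rvec"],float),np.array(p["tvec"],float),k,d)[0][0,0]
    return r[::-1]
def save(p,n,crop=None,s=1):
    im=p["pixels"][:,:,::-1]
    if crop: im=im[crop[1]:crop[3],crop[0]:crop[2]]
    im=cv2.resize(im,None,fx=s,fy=s,interpolation=cv2.INTER_CUBIC)
    cv2.imwrite("pics/"+n,im)
E
python3 - <<'E'
from h import *
s=telemetry.get_state()
print({k:np.round(v,3) for k,v in s.items()},ctrl.grip_point_offset)
t=imaging.read_camera("top");d=imaging.read_camera("side")
save(t,"t0.png");save(d,"s0.png")
for n in ["crank_axis","handle_hinge","handle_grip","jaw","mount","lockring","lenscap","cleaner","meter","driver","post"]:
    for nm,p in(("t",t),("s",d)):
        print(n,nm,[(np.round(x["location"],1).tolist(),round(x["confidence"],2)) for x in finder.pinpoint(n,p)][:4])
E
```

```text
pics
{'time': np.float64(0.0), 'qpos': array([ 1.11 ,  0.287,  1.578, -0.   ,  1.279, -0.15 ]), 'dq': array([ 0.   ,  0.001, -0.001,  0.001,  0.001, -0.001]), 'joint_efforts': array([-0.0000e+00, -4.0599e+01, -2.9262e+01, -0.0000e+00,  6.0000e-03,
        0.0000e+00]), 'eef_pos': array([0.206, 0.642, 0.23 ]), 'tcp_rot': array([ 0.155,  0.988, -0.001, -0.   ]), 'contact_force': array([-0.498,  0.671, -0.006]), 'wrist_torque': array([ 0.034, -0.01 ,  0.004]), 'opening': np.float64(1.003)} 0.0187
crank_axis t [([228.4, 318.0], 0.57)]
crank_axis s [([229.2, 259.8], 0.92)]
handle_hinge t [([268.4, 431.2], 0.66), ([218.4, 335.9], 0.65)]
handle_hinge s [([239.2, 286.4], 0.83), ([268.7, 307.2], 0.17)]
handle_grip t [([229.9, 316.2], 0.64), ([218.7, 339.6], 0.28)]
handle_grip s [([246.0, 221.5], 0.69), ([222.7, 262.2], 0.53)]
jaw t [([200.4, 344.4], 0.84), ([232.1, 268.9], 0.51)]
jaw s [([271.0, 310.1], 0.95)]
mount t [([137.9, 350.2], 0.77), ([195.9, 312.3], 0.75), ([143.6, 301.0], 0.6)]
mount s [([256.1, 370.4], 0.86), ([250.4, 294.1], 0.83)]
lockring t [([247.9, 266.4], 0.61)]
lockring s [([243.4, 222.1], 0.39), ([237.9, 285.5], 0.26)]
lenscap t [([230.3, 271.0], 0.61)]
lenscap s []
cleaner t []
cleaner s [([183.0, 166.7], 0.58)]
meter t [([188.6, 437.8], 0.76)]
meter s [([348.0, 402.3], 0.96), ([246.7, 295.9], 0.67)]
driver t [([267.6, 430.9], 0.68)]
driver s [([388.8, 312.2], 0.78)]
post t [([194.1, 138.4], 0.69)]
post s [([176.0, 215.0], 0.46)]
```

View pics/t0.png

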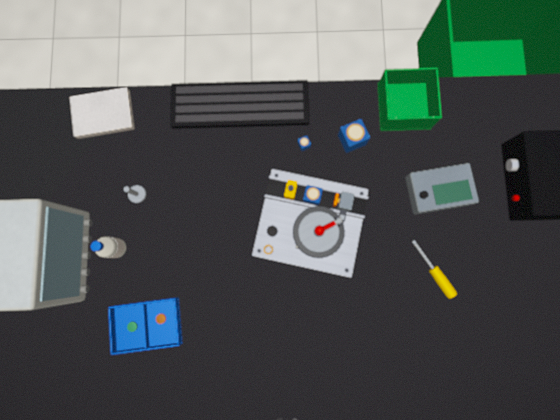

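View pics/s0.png

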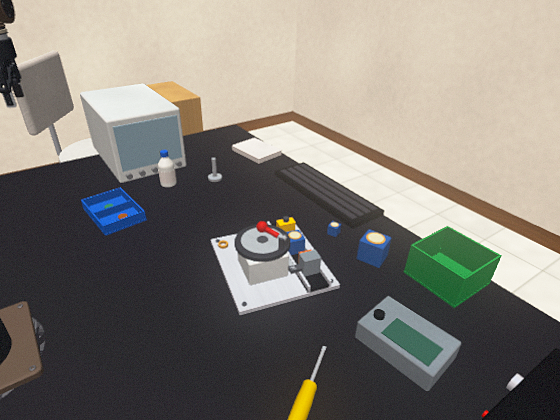

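```bash
python3 - <<'E'
from h import *
t=imaging.read_camera("top");d=imaging.read_camera("side")
save(t,"t1.png",(235,150,385,290),5);save(d,"s1.png",(200,190,350,320),5)
for n in ["crank_axis","handle_hinge","handle_grip","mount","jaw"]:
    for nm,p in(("t",t),("s",d)):
        print(n,nm,[(np.round(x["location"],1).tolist(),round(x["confidence"],2)) for x in finder.pinpoint(n,p)][:4])
for a,z in (((228.4,318),.114),((218.4,335.9),.114),((229.9,316.2),.124),((200.4,344.4),.02),((195.9,312.3),.02)): print(onz(t,a,z))
print(tri(t,(229.9,316.2),d,(226,262)),tri(t,(218.4,335.9),d,(239.2,286.4)))
print(ray(t,(210,280)),ray(d,(210,280)))
E
```

```text
crank_axis t [([228.6, 316.8], 0.79), ([196.8, 311.9], 0.67)]
crank_axis s [([229.3, 263.3], 0.59)]
handle_hinge t []
handle_hinge s [([239.5, 285.5], 0.94), ([175.2, 212.8], 0.22)]
handle_grip t [([229.1, 317.5], 0.47)]
handle_grip s [([225.7, 264.9], 0.47)]
mount t [([136.3, 350.3], 0.84), ([145.6, 301.8], 0.7), ([193.7, 309.5], 0.67)]
mount s [([252.8, 369.9], 0.92), ([232.2, 333.2], 0.5)]
jaw t [([197.4, 341.6], 0.57)]
jaw s [([269.9, 309.0], 0.88)]
[ 0.54210928 -0.08612181  0.114     ]
[ 0.56353656 -0.1269656   0.114     ]
[ 0.53795358 -0.08128466  0.124     ]
[ 0.61941315 -0.16162796  0.02      ]
[ 0.6329417  -0.08193129  0.02      ]
(array([ 0.53976063, -0.08231607,  0.12196747]), np.float64(0.003677449794739054)) (array([ 0.56747996, -0.12976819,  0.10534595]), np.float64(0.0067020487519760495))
(array([ 0.46058181, -0.02099128,  0.97993644]), array([ 0.14307862,  0.0213945 , -0.98961284])) (array([ 0.17495231, -0.64347678,  0.59870062]), array([ 0.4966704 ,  0.67519375, -0.54553659]))
```

```bash
sleep 1
```

```text
(no output)
```

View pics/t1.png

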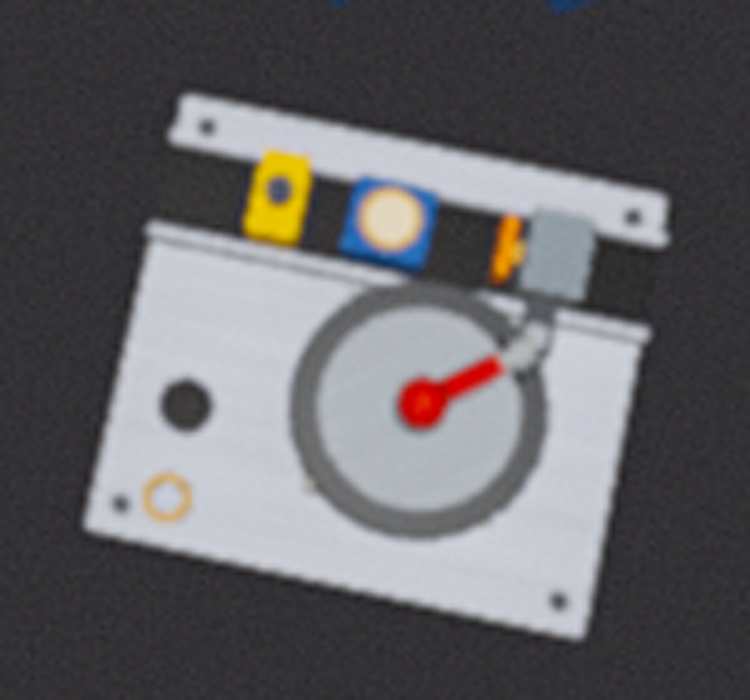

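View pics/s1.png

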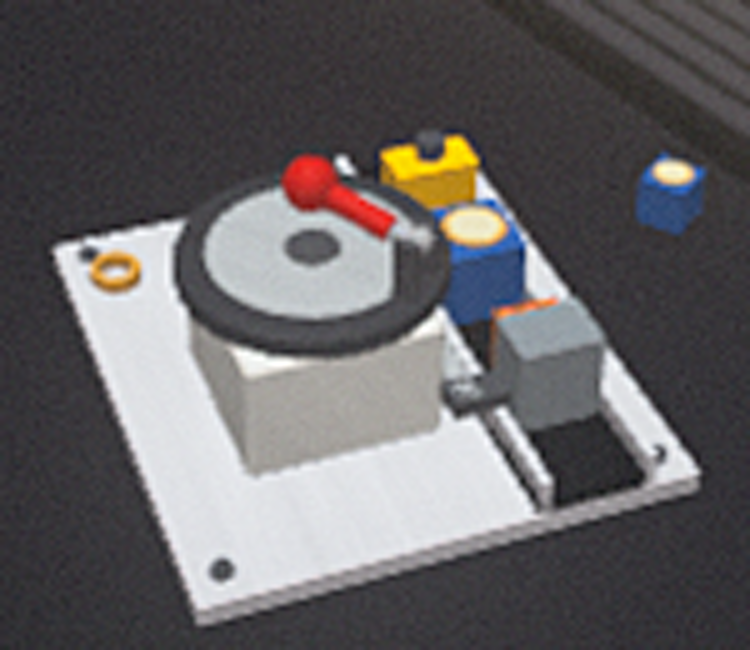

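```bash
cat > meas.py <<'E'
from h import *
from scipy.optimize import least_squares
a=np.linspace(0,2*np.pi,120)
def discmask(p,c,r=.06,z=.092):
    pts=np.array([[c[0]+r*np.cos(q),c[1]+r*np.sin(q),z] for q in a])
    k,d=K(p); uv=cv2.projectPoints(pts,np.array(p["rvec"],float),np.array(p["tvec"],float),k,d)[0][:,0]
    return uv
def red(p):
    im=p["pixels"].astype(int); m=(im[...,0]>110)&(im[...,1]<60)&(im[...,2]<60)
    return m
E
python3 - <<'E'
from meas import *
t=imaging.read_camera("top");d=imaging.read_camera("side")
for nm,p in(("t",t),("s",d)):
    ms=finder.masks_of("wheel",p)
    print(nm,[(m["extent"],round(m["confidence"],2)) for m in ms])
    uv0=discmask(p,(.541,-.086)); print("pred ext",uv0.min(0),uv0.max(0))
    m=red(p).astype(np.uint8); n,l,st,c=cv2.connectedComponentsWithStats(m)
    for i in range(1,n):
        if st[i][4]>10: print("red",st[i].tolist(),c[i].round(1))
    # overlay
    im=cv2.resize(p["pixels"][:,:,::-1].copy(),None,fx=5,fy=5,interpolation=cv2.INTER_CUBIC)
    for u in uv0: cv2.circle(im,tuple(int(round(v*5+2)) for v in u),1,(0,255,0),-1)
    x0,y0,x1,y1=[int(v) for v in (uv0.min(0)-12).tolist()+(uv0.max(0)+12).tolist()]
    cv2.imwrite(f"pics/ov_{nm}.png",im[y0*5:y1*5,x0*5:x1*5])
E
```

```text
t [([297.1, 208.2, 346.0, 258.8], 0.85)]
pred ext [291.035836   203.90471322] [343.56130538 256.24391517]
red [513, 195, 7, 6, 37] [515.9 197.5]
red [315, 222, 20, 13, 102] [322.6 228.3]
s [([232.0, 223.2, 292.3, 262.9], 0.66)]
pred ext [234.41122415 222.14864853] [290.61970126 256.28424615]
red [256, 221, 22, 16, 150] [265.2 228. ]
red [482, 410, 7, 7, 27] [484.9 412.9]
```

```bash
sleep 1
```

```text
(no output)
```

View pics/ov_t.png

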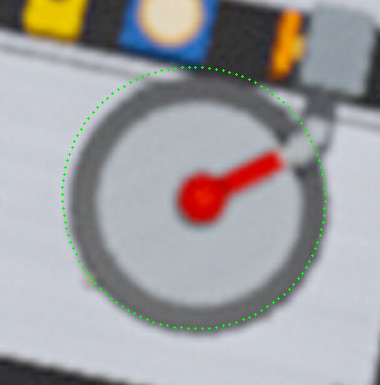

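View pics/ov_s.png

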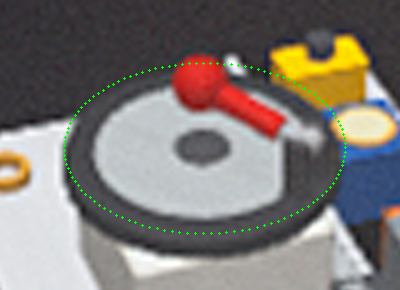

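```bash
cat > fitw.py <<'E'
from meas import *
from scipy.ndimage import map_coordinates, gaussian_filter
def fit(p,z=.092,c0=(.541,-.086)):
    g=gaussian_filter(p["pixels"].astype(float).mean(2),.6)
    best=None
    for x in np.arange(-.012,.0121,.001):
        for y in np.arange(-.012,.0121,.001):
            c=(c0[0]+x,c0[1]+y)
            i=discmask(p,c,.0575);o=discmask(p,c,.0625)
            gi=map_coordinates(g,[i[:,1],i[:,0]],order=1);go=map_coordinates(g,[o[:,1],o[:,0]],order=1)
            s=np.clip(go-gi,-10,60).mean()
            if best is None or s>best[0]: best=(s,*c)
    return best
if __name__=="__main__":
    t=imaging.read_camera("top");d=imaging.read_camera("side")
    print(fit(t),fit(d),onz(d,(238.8,262.6),.093))
    # handle fit with ball: red pixels -> joint fit of wheel angle, fold, axis
    def ball(p):
        m=(red(p)*255).astype(np.uint8)
        ys,xs=np.where(red(p)); return xs,ys
    for nm,p in(("t",t),("s",d)):
        im=cv2.resize(p["pixels"],None,fx=8,fy=8,interpolation=cv2.INTER_CUBIC).astype(int)
        m=((im[...,0]>100)&(im[...,1]<70)&(im[...,2]<70)).astype(np.uint8)
        n,l,st,c=cv2.connectedComponentsWithStats(m)
        for i in range(1,n):
            if st[i][4]>3000 and 250*8<c[i][0]<350*8:
                mm=(l==i).astype(np.uint8); dt=cv2.distanceTransform(mm,cv2.DIST_L2,5)
                v=np.unravel_index(dt.argmax(),dt.shape); print(nm,"ball rc",(np.array(v)+.5)/8-.5,"r",dt.max()/8,"centroid",(c[i]/8)[::-1])
                k=cv2.getStructuringElement(cv2.MORPH_ELLIPSE,(61,61)); 
                st2=mm.copy(); cv2.circle(st2,(int(v[1]),int(v[0])),int(dt.max()*1.25),0,-1)
                yy,xx=np.where(st2); print(" stem centroid",yy.mean()/8-.44,xx.mean()/8-.44,len(yy))
E
python3 fitw.py
```

```text
(np.float64(48.653441015322365), np.float64(0.536), np.float64(-0.08799999999999998)) (np.float64(33.995108883233016), np.float64(0.533), np.float64(-0.09699999999999999)) [ 0.53912932 -0.08892056  0.093     ]
t ball rc [230.1875 318.9375] r 4.344574 centroid [228.77372121 323.09693373]
 stem centroid 225.1423754789272 328.6529118773946 2610
s ball rc [226.3125 261.6875] r 5.069574 centroid [228.53806169 265.7903651 ]
 stem centroid 232.02613843092666 271.9550397953383 3518
```

```bash
python3 - <<'E'
from fitw import *
t=imaging.read_camera("top");d=imaging.read_camera("side")
print("ball",tri(t,(230.19,318.94),d,(226.31,261.69)),"stem",tri(t,(225.14,328.65),d,(232.03,271.96)))
print(fit(t))
# hinge lugs in top crop ov_t: about (297,152)/5 + (279,191)
print(onz(t,(191+152/5,279+297/5),.116), onz(d,(210+135/5,222+310/5),.116))
# joint fit: axis,phi,theta
obs=[(t,(230.19,318.94),52),(d,(226.31,261.69),52)]
def pt(v,L):
    u=np.array([np.cos(v[2]),np.sin(v[2]),0]); return np.array([v[0],v[1],.114])+.05*u+L*(-np.cos(v[3])*u+np.sin(v[3])*np.array([0,0,1]))
ld=lambda p,rc:(lambda o,w:(o,w))(*ray(p,rc))
def res(v):
    r=list((proj(t,pt(v,.052))-[230.19,318.94]))+list(proj(d,pt(v,.052))-[226.31,261.69])
    r+=[ (v[0]-.537)/.0015,(v[1]+.0885)/.0015]
    # stem direction
    for p,b,s in((t,(230.19,318.94),(225.14,328.65)),(d,(226.31,261.69),(232.03,271.96))):
        e=proj(p,pt(v,.028))-proj(p,pt(v,.052)); m=np.subtract(s,b); r.append(5*np.arctan2(e[0]*m[1]-e[1]*m[0],e@m))
    return r
f=least_squares(res,[.537,-.0885,-1.1,.15]); print(f.x,np.round(f.fun,2)); v=f.x
print("ball",pt(v,.052),"hinge",pt(v,0))
E
```

```text
ball (array([ 0.53738733, -0.08737764,  0.12535833]), np.float64(0.0007887149521164688)) stem (array([ 0.54840376, -0.10965411,  0.11980907]), np.float64(0.00043275951490610024))
(np.float64(48.68589059013687), np.float64(0.536), np.float64(-0.08799999999999998))
[ 0.55642228 -0.13199271  0.116     ] [ 0.56248931 -0.13324613  0.116     ]
[ 0.53725978 -0.08835187 -1.10972372  0.22790692] [ 0.01  0.28  0.03 -0.25  0.17  0.1   0.01  0.  ]
ball [ 0.53696821 -0.08776495  0.12574883] hinge [ 0.55950523 -0.13313066  0.114     ]
```

```bash
python3 - <<'E'
from h import *
from scipy.spatial.transform import Rotation as Rr
t=imaging.read_camera("top");d=imaging.read_camera("side")
print("base corners",onz(t,(213,90),0),onz(t,(298,83),0))
print("top corner far/near",tri(t,(200,41),d,(102,173)),tri(t,(308,43),d,(117,112)))
s=telemetry.get_state();R=Rr.from_quat(s["tcp_rot"]).as_matrix();print(np.round(R,3))
yd=np.array([.896,.445,0])
for sg in(1,-1):
    y=sg*yd; x=np.cross(y,[0,0,-1]); T=np.stack([x,y,[0,0,-1]],1)
    print(np.degrees(Rr.from_matrix(R.T@T).as_rotvec()))
E
```

```text
base corners [0.60712916 0.48393324 0.        ] [0.3959128  0.49027841 0.        ]
top corner far/near (array([0.59479713, 0.46752113, 0.22649572]), np.float64(0.01481394099068826)) (array([0.39894528, 0.44516267, 0.22480446]), np.float64(0.009746171206364057))
[[-0.952  0.306  0.   ]
 [ 0.306  0.952 -0.   ]
 [-0.    -0.    -1.   ]]
[-4.52754433e-04  8.76500043e-04  4.57810452e+01]
[-1.08497708e-03 -5.60442849e-04 -1.34218955e+02]
```

```bash
python3 -m crank '[[0,0,-0.3,0,0,0,1],[0,0,-0.6,0,0,0,1],[-0.25,-0.25,-0.6,0,0,0,1],[-0.5,-0.5,-0.6,0,0,0,1],[-0.75,-0.75,-0.6,0,0,0,1],[-1,-1,-0.6,0,0,0,1]]' 25; python3 -m crank '[[-0.22,-0.22,0,0,0,0,1],[-0.45,-0.45,0,0,0,0,1],[-0.7,-0.7,0,0,0,0,1],[-1,-1,0,0,0,0,1]]';python3 -m crank '[[-0.22,-0.22,0,0,0,0,1],[-0.45,-0.45,0,0,0,0.09,1],[-0.7,-0.7,0,0,0,0.18,1],[-0.9,-0.9,0,0,0,0.27,1],[-0.9,-0.9,0,0,0,0.36,1],[-0.9,-0.9,0,0,0,0.45,1],[-0.9,-0.9,0,0,0,0.509,1],[-0.9,-0.9,0,0,0,0.509,1]]'
cat >> h.py <<'E'
from scipy.spatial.transform import Rotation as Rr
def plan(X,yang=None):
    s=telemetry.get_state();R=Rr.from_quat(s["tcp_rot"]).as_matrix()
    sh=R.T@(np.array(X)-s["eef_pos"])/.15
    out=[np.round(sh,3).tolist()]
    if yang is not None:
        y=np.array([np.cos(yang),np.sin(yang),0]);T=np.stack([np.cross(y,[0,0,-1]),y,[0,0,-1]],1)
        out.append(np.round(Rr.from_matrix(R.T@T).as_rotvec()/(np.pi/2),4).tolist())
    return out
E
python3 - <<'E'
from h import *
s=telemetry.get_state();print({k:np.round(v,3) for k,v in s.items()})
print(plan([.537,-.0876,.20],.461))
E
```

```text
time: 2.9
eef_pos: [0.2982, 0.4631, 0.3215]
tcp_rot: [0.154, 0.988, 0.0, 0.0]
contact_force: [-0.1, 0.3, 0.7]
opening: 1.002
time: 3.3
eef_pos: [0.3875, 0.2891, 0.3216]
tcp_rot: [0.155, 0.988, 0.0, 0.0]
contact_force: [0.7, 0.1, -0.1]
opening: 1.001
time: 4.1
eef_pos: [0.4744, 0.1208, 0.3214]
tcp_rot: [0.527, 0.85, 0.0, 0.0]
contact_force: [-0.6, -0.2, 0.1]
opening: 1.001
{'time': np.float64(4.1), 'qpos': array([ 0.042, -0.191,  1.91 ,  0.   ,  1.423, -0.418]), 'dq': array([ 0.006, -0.001,  0.001, -0.001,  0.   , -0.069]), 'joint_efforts': array([-1.5700e-01, -2.2753e+01, -3.0426e+01, -3.0000e-03, -2.0000e-03,
        2.8000e-01]), 'eef_pos': array([0.474, 0.121, 0.321]), 'tcp_rot': array([0.527, 0.85 , 0.   , 0.   ]), 'contact_force': array([-0.599, -0.166,  0.105]), 'wrist_torque': array([0.034, 0.018, 0.009]), 'opening': np.float64(1.001)}
[[-1.43, -0.243, 0.809], [0.0001, 0.0, -0.0006]]
```

```bash
python3 -m crank '[[-0.25,-0.04,0.1,0,0,0,0.7],[-0.5,-0.08,0.2,0,0,0,0.7],[-0.7,-0.12,0.3,0,0,0,0.7],[-0.9,-0.15,0.4,0,0,0,0.7],[-0.9,-0.15,0.5,0,0,0,0.7],[-0.9,-0.15,0.5,0,0,0,0.7]]'
python3 - <<'E'
from h import *
print(plan([.537,-.0876,.135],.461),telemetry.get_state()["contact_force"])
print(plan([.537,-.0876,.108],.461))
E
```

```text
time: 4.7
eef_pos: [0.5128, -0.0097, 0.2436]
tcp_rot: [0.527, 0.85, -0.001, -0.003]
contact_force: [-0.5, -0.7, -0.4]
opening: 0.698
[[-0.539, -0.083, 0.722], [-0.0026, -0.0024, -0.0002]] [-0.52851275 -0.68851656 -0.4431926 ]
[[-0.54, -0.082, 0.902], [-0.0026, -0.0024, -0.0002]]
```

```bash
python3 -m crank '[[-0.25,-0.04,0.1,0,0,0,0.7],[-0.5,-0.08,0.2,0,0,0,0.7],[-0.54,-0.083,0.4,0,0,0,0.7],[-0.54,-0.083,0.6,0,0,0,0.7],[-0.54,-0.083,0.6,0,0,0,0.7],[-0.54,-0.083,0.6,0,0,0,0.7]]'
python3 - <<'E'
from h import *
t=imaging.read_camera("top");d=imaging.read_camera("side")
save(t,"t2.png",(265,180,375,290),5);save(d,"s2.png",(200,150,350,290),5)
print(plan([.537,-.0876,.108],.461))
E
```

```text
time: 5.3
eef_pos: [0.5392, -0.0869, 0.157]
tcp_rot: [0.526, 0.85, 0.0, -0.0]
contact_force: [-0.4, 0.0, -0.5]
opening: 0.703
[[0.011, -0.021, 0.339], [0.0018, 0.0018, 0.0007]]
```

```bash
sleep 1
```

```text
(no output)
```

View pics/s2.png

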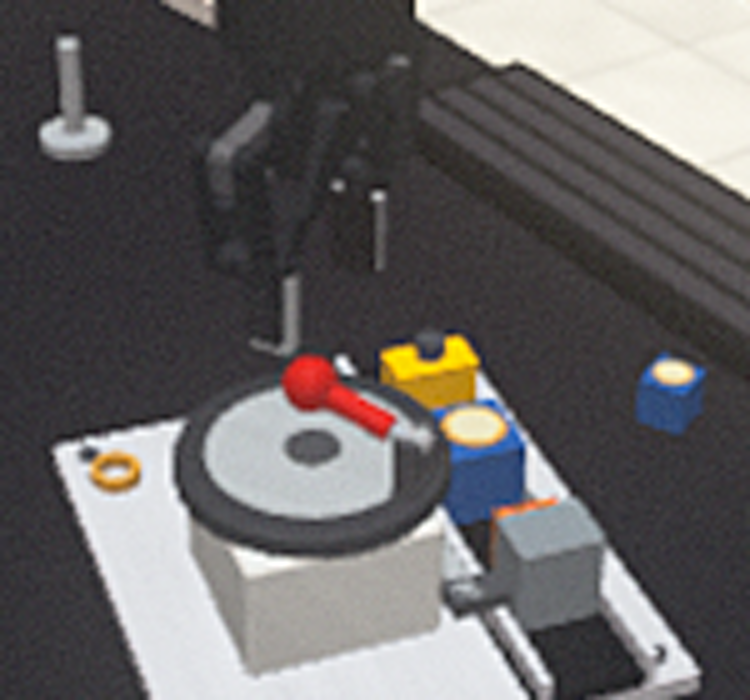

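View pics/t2.png

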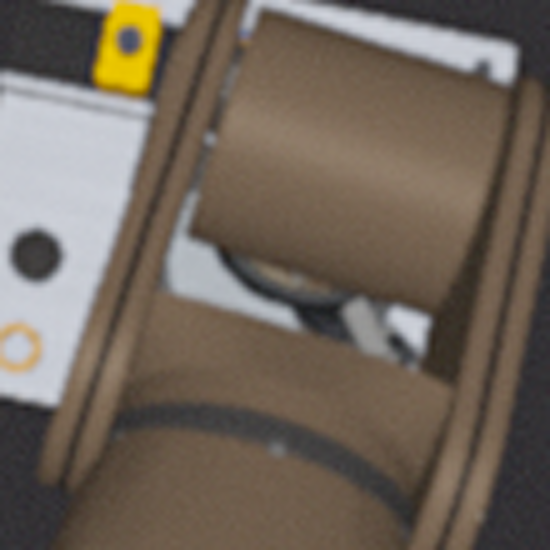

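```bash
python3 -m crank '[[0.01,-0.02,0.12,0,0,0,0.7],[0.01,-0.02,0.24,0,0,0,0.7],[0.01,-0.02,0.33,0,0,0,0.7],[0.01,-0.02,0.33,0,0,0,0.7],[0.01,-0.02,0.33,0,0,0,0.7]]'
python3 - <<'E'
from h import *
d=imaging.read_camera("side");save(d,"s3.png",(200,150,350,290),5)
print(plan([.537,-.0876,.108],.461))
E
```

```text
time: 5.9
eef_pos: [0.5363, -0.0879, 0.1078]
tcp_rot: [0.527, 0.85, 0.0, 0.001]
contact_force: [0.1, 0.4, 0.1]
opening: 0.7
[[0.002, 0.004, 0.001], [0.001, 0.001, -0.0002]]
```

```bash
sleep 1
```

```text
(no output)
```

View pics/s3.png

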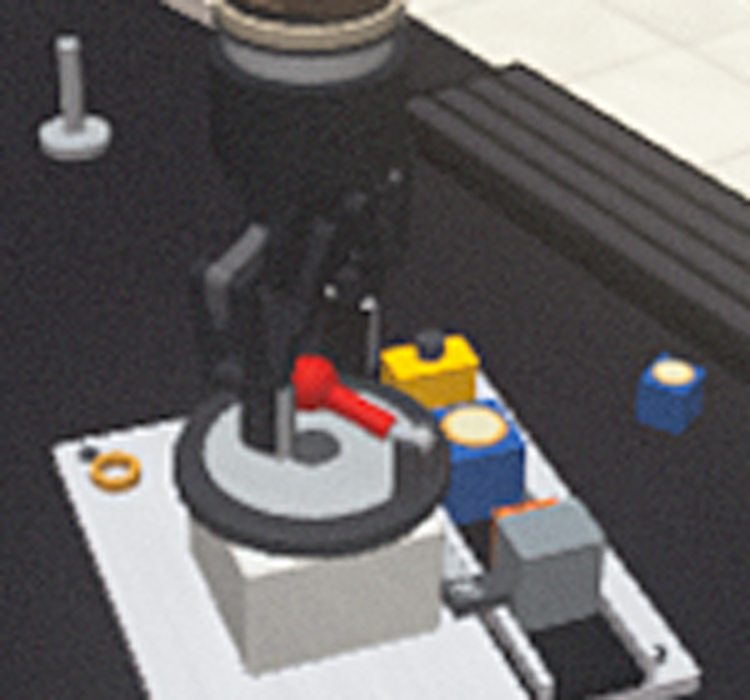

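Side view: ball (s3 ~312,380) sits between the two fingers. Close gently.

```bash
python3 -m crank '[[0,0,0,0,0,0,0.4],[0,0,0,0,0,0,0.3],[0,0,0,0,0,0,0.1],[0,0,0,0,0,0,0.1],[0,0,0,0,0,0,0.1],[0,0,0,0,0,0,0.1],[0,0,0,0,0,0,0.1]]' 25
python3 - <<'E'
from h import *
d=imaging.read_camera("side");save(d,"s4.png",(200,150,350,290),5)
s=telemetry.get_state();print(plan([.537,-.0876,.108],.461),s["contact_force"],s["wrist_torque"])
E
```

```text
time: 6.65
eef_pos: [0.5369, -0.0876, 0.1076]
tcp_rot: [0.527, 0.85, 0.001, 0.001]
contact_force: [4.1, 3.7, 1.0]
opening: 0.257
[[-0.0, 0.0, -0.003], [0.002, 0.0006, -0.0006]] [4.36797307 3.79503743 0.47230403] [ 0.58682801 -0.64075779  0.0029931 ]
```

```bash
sleep 1
```

```text
(no output)
```

View pics/s4.png

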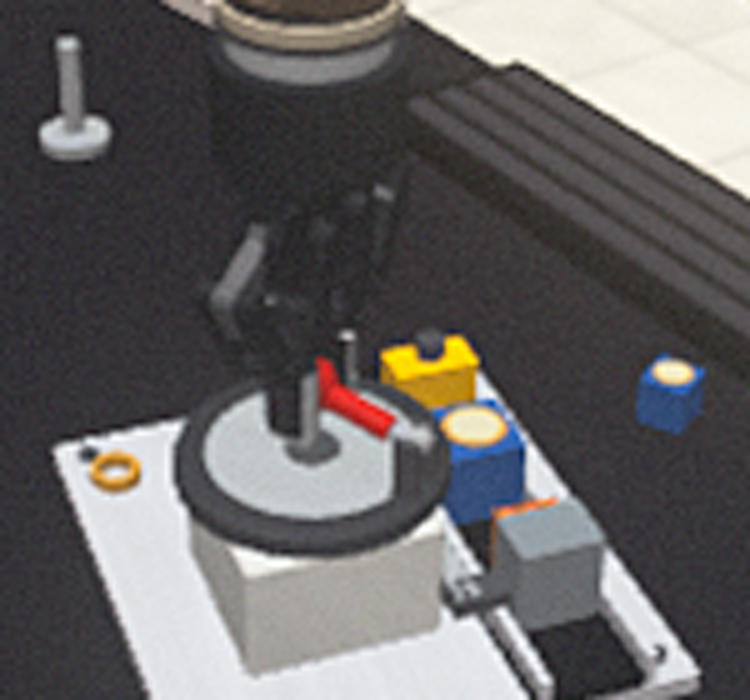

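```bash
python3 -m crank '[[-0.018,0,-0.057,0,0,0,0.1],[-0.035,0,-0.088,0,0,0,0.1],[-0.052,0,-0.117,0,0,0,0.1],[-0.072,0,-0.145,0,0,0,0.1],[-0.096,0,-0.17,0,0,0,0.1],[-0.096,0,-0.17,0,0,0,0.1]]'
python3 - <<'E'
from h import *
d=imaging.read_camera("side");save(d,"s5.png",(200,150,350,290),5)
s=telemetry.get_state();R=Rr.from_quat(s["tcp_rot"]).as_matrix();print(R.T@s["contact_force"],s["wrist_torque"])
E
```

```text
time: 7.3
eef_pos: [0.543, -0.1003, 0.1327]
tcp_rot: [0.527, 0.85, 0.001, 0.001]
contact_force: [4.7, 3.6, -0.2]
opening: 0.257
[0.29510399 5.09340198 0.80343414] [ 0.60993459 -0.66572954 -0.04660369]
```

```bash
sleep 1
```

```text
(no output)
```

View pics/s5.png

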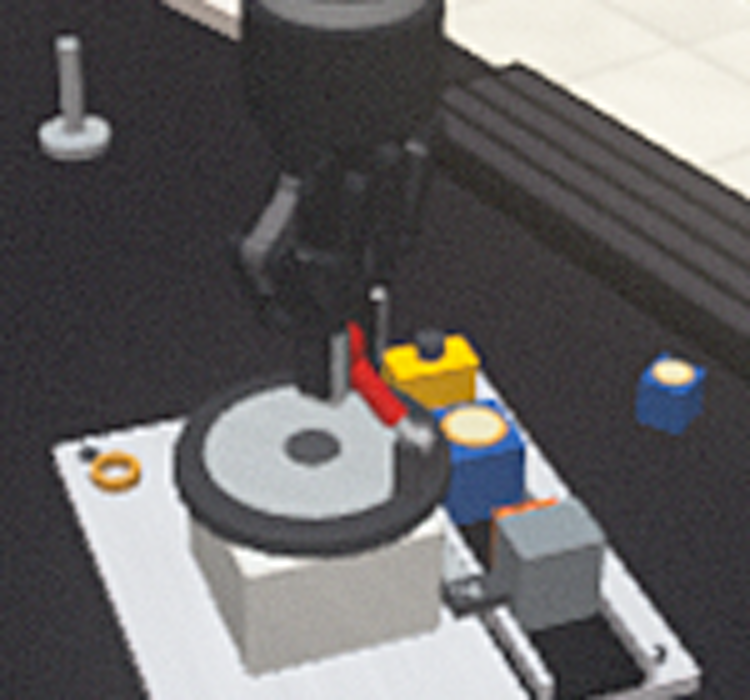

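```bash
python3 -m crank '[[-0.026,0.007,-0.023,0,0,0,0.1],[-0.054,0.007,-0.043,0,0,0,0.1],[-0.085,0.007,-0.06,0,0,0,0.1],[-0.116,0.007,-0.075,0,0,0,0.1],[-0.15,0.007,-0.085,0,0,0,0.1],[-0.183,0.007,-0.093,0,0,0,0.1],[-0.212,0.007,-0.097,0,0,0,0.1],[-0.241,0.007,-0.098,0,0,0,0.1],[-0.248,0.007,-0.098,0,0,0,0.1],[-0.248,0.007,-0.098,0,0,0,0.1]]'
python3 - <<'E'
from h import *
d=imaging.read_camera("side");save(d,"s6.png",(200,130,350,270),5)
s=telemetry.get_state();R=Rr.from_quat(s["tcp_rot"]).as_matrix();print(R.T@s["contact_force"],s["wrist_torque"])
E
```

```text
time: 8.35
eef_pos: [0.56, -0.1343, 0.1475]
tcp_rot: [0.527, 0.85, -0.0, 0.001]
contact_force: [1.1, 2.3, 3.3]
opening: 0.259
[-0.42232644  2.04699676 -2.647838  ] [ 0.45419795 -0.22797818 -0.00339923]
```

```bash
sleep 1
```

```text
(no output)
```

View pics/s6.png

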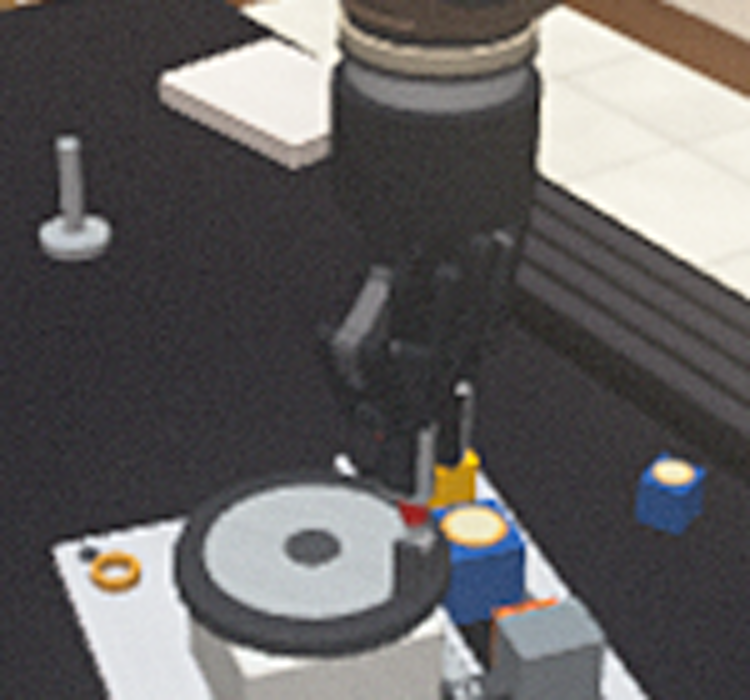

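```bash
python3 -m crank '[[-0.007,0,0,0,0,0,0.1],[-0.015,0,0,0,0,0,0.1],[-0.015,0,0,0,0,0,0.1],[-0.015,0,0,0,0,0,0.1],[-0.015,0,0,0,0,0,0.1]]'
python3 - <<'E'
from h import *
s=telemetry.get_state();R=Rr.from_quat(s["tcp_rot"]).as_matrix();print(s["eef_pos"],R.T@s["contact_force"],s["wrist_torque"])
E
```

```text
time: 8.9
eef_pos: [0.5608, -0.1358, 0.1473]
tcp_rot: [0.527, 0.85, 0.0, 0.0]
contact_force: [1.2, 3.8, 5.1]
opening: 0.26
[ 0.56075523 -0.13578307  0.14734634] [ 2.86109145  2.78584967 -5.09846032] [ 0.68176313 -0.17245817 -0.01007748]
```

```bash
python3 -m crank '[[0.006,-0.05,-0.006,0,0,0,0.1],[0.018,-0.098,-0.006,0,0,0,0.1],[0.036,-0.145,-0.006,0,0,0,0.1],[0.061,-0.188,-0.006,0,0,0,0.1],[0.092,-0.227,-0.006,0,0,0,0.1],[0.129,-0.261,-0.006,0,0,0,0.1]]' 40
python3 - <<'E'
from h import *
d=imaging.read_camera("side");save(d,"s7.png",(200,130,350,270),5)
s=telemetry.get_state();R=Rr.from_quat(s["tcp_rot"]).as_matrix();print(s["eef_pos"],R.T@s["contact_force"],s["wrist_torque"])
E
```

```text
time: 9.5
eef_pos: [0.5187, -0.1372, 0.148]
tcp_rot: [0.527, 0.85, 0.0, 0.004]
contact_force: [8.1, -0.2, -1.8]
opening: 0.249
[ 0.51719861 -0.13654033  0.14783996] [-0.87988814  5.15733675 -1.72583718] [ 0.32950683 -0.66728523 -0.03124117]
```

```bash
sleep 1
```

```text
(no output)
```

View pics/s7.png

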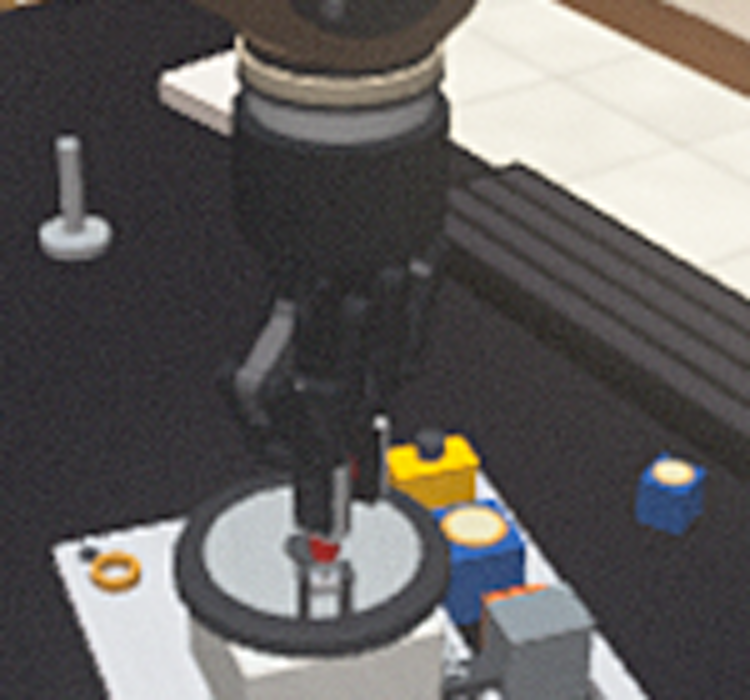

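```bash
python3 -m crank '[[0.041,-0.028,0,0,0,0,0.1],[0.086,-0.05,0,0,0,0,0.1],[0.134,-0.064,0,0,0,0,0.1],[0.184,-0.071,0,0,0,0,0.1],[0.234,-0.071,0,0,0,0,0.1],[0.283,-0.063,0,0,0,0,0.1],[0.331,-0.049,0,0,0,0,0.1],[0.375,-0.027,0,0,0,0,0.1],[0.417,0.002,0,0,0,0,0.1]]'
python3 - <<'E'
from h import *
t=imaging.read_camera("top");d=imaging.read_camera("side");save(d,"s8.png",(200,130,350,270),5);save(t,"t8.png",(235,150,385,290),5)
s=telemetry.get_state();R=Rr.from_quat(s["tcp_rot"]).as_matrix();print(s["eef_pos"],R.T@s["contact_force"],s["wrist_torque"])
r=s["eef_pos"][:2]-[.538,-.090];print(np.hypot(*r),np.arctan2(r[1],r[0]))
E
```

```text
time: 10.45
eef_pos: [0.4919, -0.0832, 0.1481]
tcp_rot: [0.527, 0.85, -0.002, 0.006]
contact_force: [10.0, -8.9, -4.5]
opening: 0.246
[ 0.49192298 -0.08196391  0.14841933] [-6.95747369  6.10011194  0.81131308] [-0.41095961 -1.25930231  0.00232049]
0.04677253918829244 2.9689236977338833
```

```bash
sleep 1
```

View pics/s8.png

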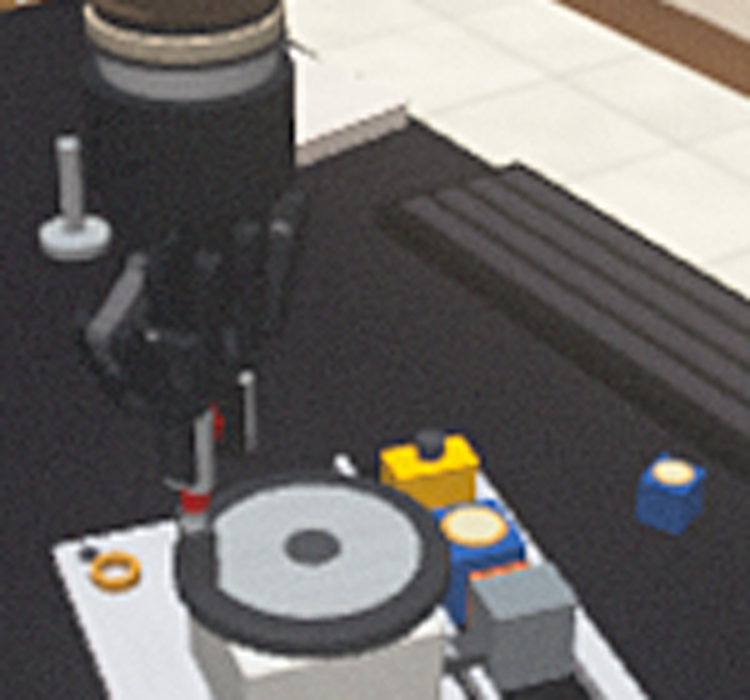

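View pics/t8.png

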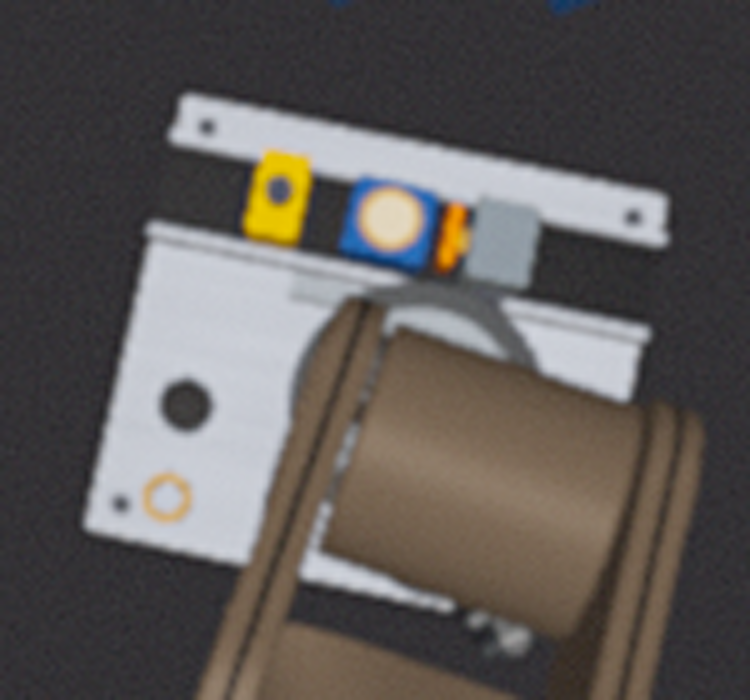

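```bash
python3 - <<'E'
from h import *
t=imaging.read_camera("top");d=imaging.read_camera("side");save(d,"s9.png",(215,195,275,255),12)
print([ (np.round(x["location"],1).tolist(),round(x["confidence"],2)) for n in("handle_hinge","handle_grip","crank_axis") for x in finder.pinpoint(n,d)])
s=telemetry.get_state();R=Rr.from_quat(s["tcp_rot"]).as_matrix();print(s["eef_pos"],s["contact_force"])
g=s["eef_pos"]-.0187*R[:,2];print("grip pt",g,"proj ball",proj(d,g),"proj hinge below",proj(d,[*g[:2],.114]),"hub",proj(d,[.537,-.0885,.092]),proj(d,[.541,-.0885,.092]))
E
```

```text
[([236.0, 243.7], 0.73), ([348.4, 403.2], 0.57), ([264.2, 301.7], 0.34), ([231.4, 261.4], 0.62)]
[ 0.49190385 -0.08199484  0.14839057] [ 8.54190667 -2.09780424 -2.85605373]
grip pt [ 0.49175714 -0.08188825  0.16708969] proj ball [215.18653388 240.65656444] proj hinge below [236.64379871 241.43971069] hub [239.40918969 261.65540178] [238.77994598 263.22443255]
```

```bash
sleep 1
```

```text
(no output)
```

View pics/s9.png

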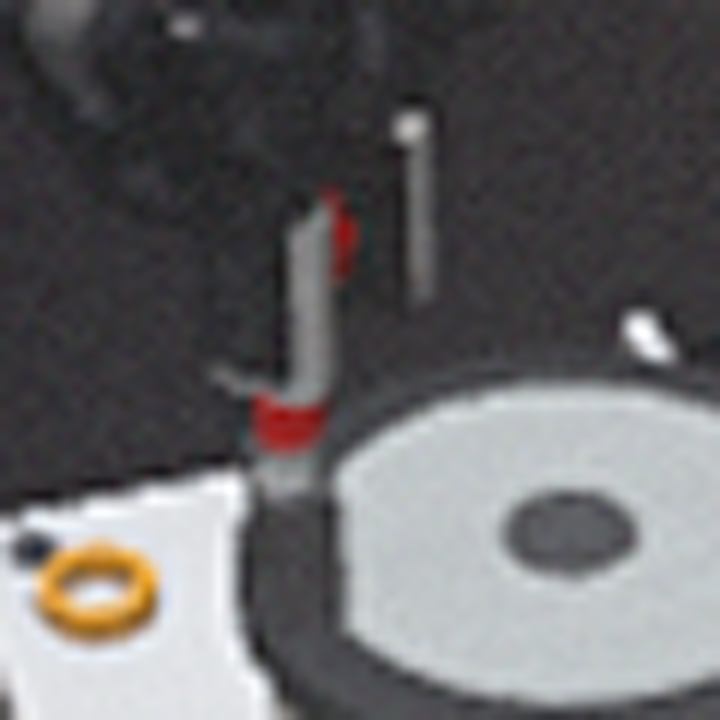

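```bash
python3 -m crank '[[0.026,0.049,0,0,0,0,0.1],[0.06,0.088,0,0,0,0,0.1],[0.085,0.132,0,0,0,0,0.1],[0.103,0.178,0,0,0,0,0.1],[0.114,0.227,0,0,0,0,0.1],[0.114,0.227,0,0,0,0,0.1]]'
cat > chk.py <<'E'
import sys
from h import *
n=sys.argv[1]
t=imaging.read_camera("top");d=imaging.read_camera("side");save(d,f"s{n}.png",(200,150,350,270),5);save(t,f"t{n}.png",(265,165,355,225),8)
s=telemetry.get_state();F=s["contact_force"]
r=s["eef_pos"][:2]-[.540,-.090];a=np.arctan2(r[1],r[0]);u=np.array([np.cos(a),np.sin(a)]);tg=np.array([u[1],-u[0]])
print(s["time"],s["eef_pos"].round(4),"r",np.hypot(*r).round(4),"Delta",(-1.11-a)%(2*np.pi),"Fr",F[:2]@u,"Ft",F[:2]@tg,"Fz",F[2],s["opening"])
E
python3 chk.py 10
```

```text
time: 11.4
eef_pos: [0.513, -0.0526, 0.1483]
tcp_rot: [0.526, 0.85, -0.003, 0.003]
contact_force: [0.9, -7.5, 2.7]
opening: 0.253
11.5 [ 0.513  -0.0526  0.1483] r 0.0461 Delta 2.976118609245182 Fr -6.426610356490785 Ft -3.052067093575167 Fz 3.1231447245666906 0.2499180822299545
```

```bash
sleep 1
```

```text
(no output)
```

View pics/s10.png

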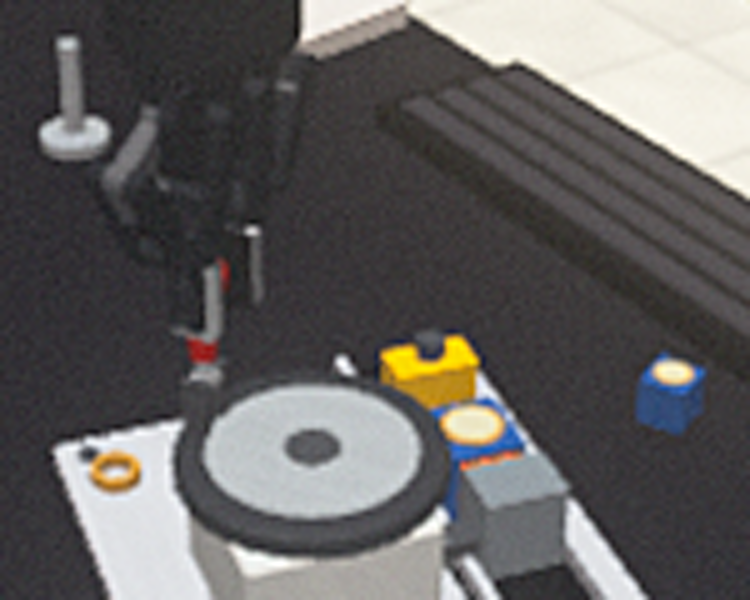

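View pics/t10.png

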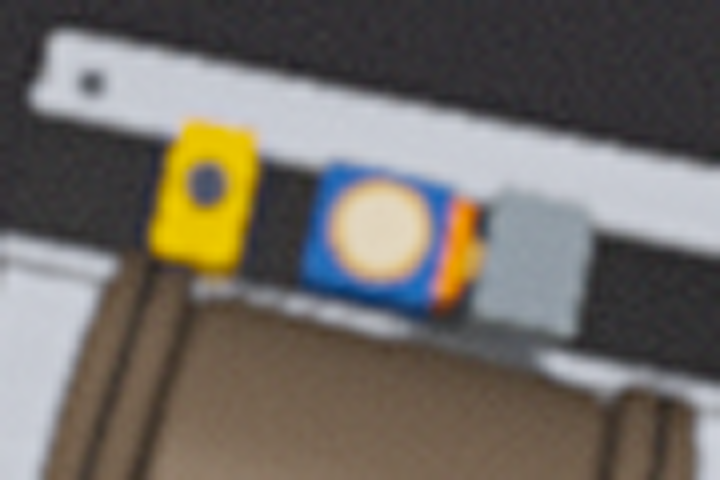

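```bash
cat > arc.py <<'E'
import sys
from h import *
# arc.py cmdx cmdy stepangle n r
cx,cy,st,n,r=[float(v) for v in sys.argv[1:6]]
C=np.array([.539,-.093]);c=np.array([cx,cy]);a0=np.arctan2(*(c-C)[::-1])
R=Rr.from_quat([.527,.85,0,0]).as_matrix()
print("a0",a0)
for i in range(1,int(n)+1):
    a=a0-i*st;p=C+r*np.array([np.cos(a),np.sin(a)])-c
    print(round(a,3),np.round(R.T@[*p,0]/.15,3))
E
python3 arc.py .5125 -.049 .15 7 .0485
```

```text
a0 2.1128852745963362
1.963 [-0.019  0.05   0.   ]
1.813 [-0.026  0.098  0.   ]
1.663 [-0.04   0.144  0.   ]
1.513 [-0.06   0.188  0.   ]
1.363 [-0.088  0.228  0.   ]
1.213 [-0.12   0.264  0.   ]
1.063 [-0.158  0.294  0.   ]
```

```bash
python3 -m crank '[[-0.016,0.05,0,0,0,0,0.1],[-0.026,0.098,0,0,0,0,0.1],[-0.04,0.144,0,0,0,0,0.1],[-0.06,0.188,0,0,0,0,0.1],[-0.088,0.228,0,0,0,0,0.1],[-0.12,0.264,0,0,0,0,0.1],[-0.12,0.264,0,0,0,0,0.1]]'
sed -i 's/\[.540,-.090\]/[.539,-.093]/' chk.py
python3 chk.py 11
```

```text
time: 12.2
eef_pos: [0.5552, -0.0473, 0.1482]
tcp_rot: [0.527, 0.85, -0.0, -0.002]
contact_force: [-2.5, 4.1, 7.4]
opening: 0.247
12.3 [ 0.5552 -0.0474  0.1482] r 0.0484 Delta 3.9432711584166418 Fr 4.60174779574879 Ft -3.6297675884743943 Fz 7.669982276378513 0.25355302652113537
```

```bash
sleep 1
```

```text
(no output)
```

View pics/s11.png

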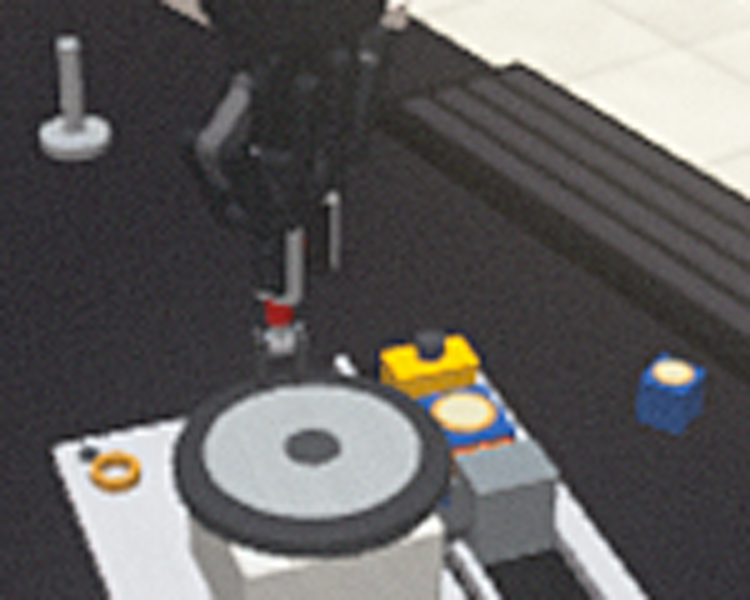

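View pics/t11.png

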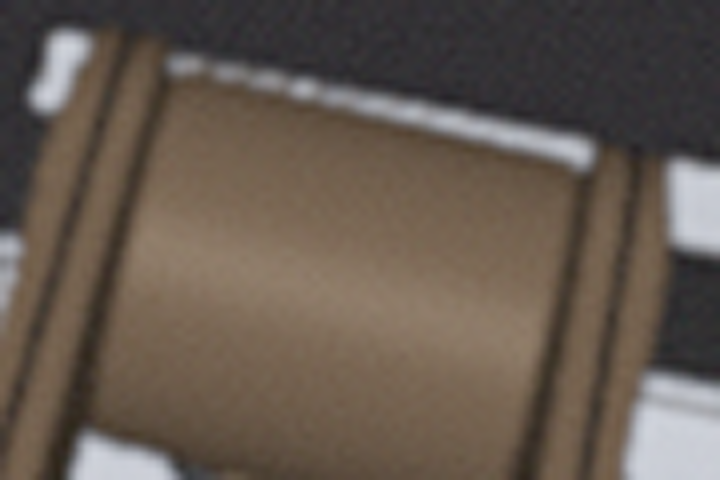

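```bash
python3 arc.py .5565 -.0495 .1 6 .049
```

```text
a0 1.1883097542509649
1.088 [-0.016  0.031  0.   ]
0.988 [-0.043  0.049  0.   ]
0.888 [-0.072  0.064  0.   ]
0.788 [-0.103  0.076  0.   ]
0.688 [-0.134  0.085  0.   ]
0.588 [-0.166  0.091  0.   ]
```

```bash
python3 -m crank '[[-0.016,0.031,-0.008,0,0,0,0.1],[-0.043,0.049,-0.008,0,0,0,0.1],[-0.072,0.064,-0.008,0,0,0,0.1],[-0.072,0.064,-0.008,0,0,0,0.1],[-0.072,0.064,-0.008,0,0,0,0.1]]'
python3 chk.py 12
```

```text
time: 12.8
eef_pos: [0.5676, -0.0526, 0.1483]
tcp_rot: [0.527, 0.85, -0.001, -0.002]
contact_force: [-1.9, 3.6, 5.1]
opening: 0.256
12.9 [ 0.5676 -0.0526  0.1483] r 0.0495 Delta 4.218069142159244 Fr 2.366766429544012 Ft -4.110014244349401 Fz 5.464994972702502 0.2516973950524907
```

```bash
sleep 1
```

```text
(no output)
```

View pics/s12.png

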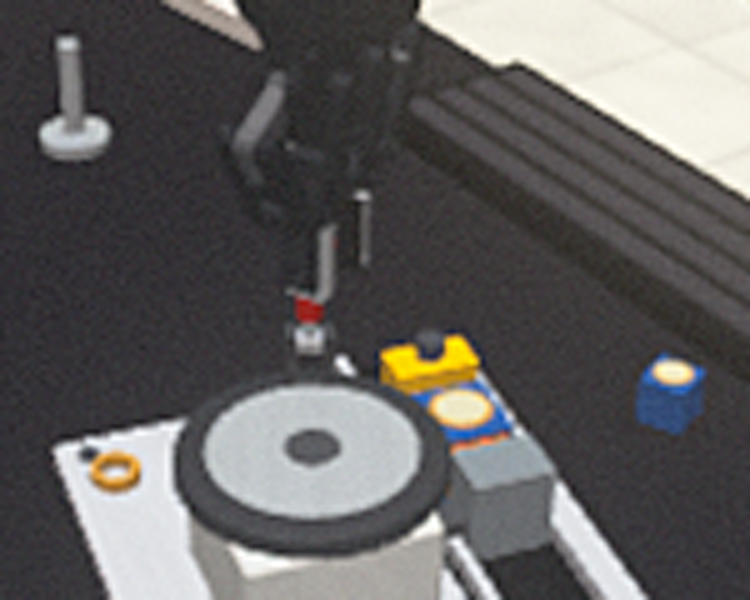

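```bash
python3 arc.py .5684 -.0542 .1 6 .0495;python3 - <<'E'
from h import *
d=imaging.read_camera("side");save(d,"s12b.png",(270,210,320,260),14)
E
```

```text
a0 0.9223651018242665
0.822 [-0.028  0.018  0.   ]
0.722 [-0.059  0.028  0.   ]
0.622 [-0.091  0.035  0.   ]
0.522 [-0.124  0.039  0.   ]
0.422 [-0.157  0.039  0.   ]
0.322 [-0.19   0.036  0.   ]
```

View pics/s12b.png

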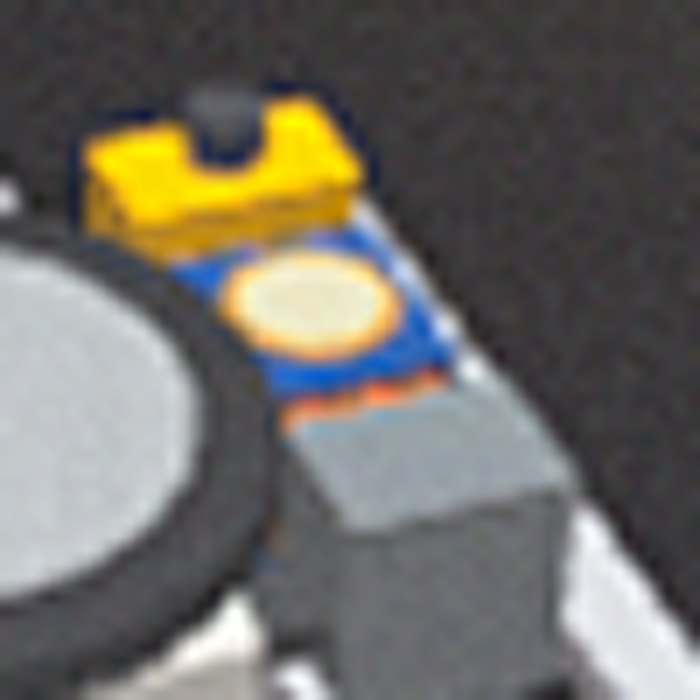

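```bash
python3 -m crank '[[-0.028,0.018,-0.008,0,0,0,0.1],[-0.059,0.028,-0.008,0,0,0,0.1]]'
python3 chk.py 13
```

```text
time: 13.15
eef_pos: [0.5741, -0.0575, 0.1483]
tcp_rot: [0.527, 0.85, -0.0, -0.004]
contact_force: [-3.1, 7.3, 2.8]
opening: 0.252
13.25 [ 0.575  -0.0583  0.1484] r 0.05 Delta 4.405908008294638 Fr 2.9609263896456546 Ft -4.510697244985269 Fz 1.011936568839139 0.24581004345300472
```

```bash
python3 arc.py .5761 -.0603 .1 6 .0502
```

```text
a0 0.7224442125321335
0.622 [-0.031  0.012  0.   ]
0.522 [-0.065  0.016  0.   ]
0.422 [-0.098  0.016  0.   ]
0.322 [-0.131  0.013  0.   ]
0.222 [-0.164  0.007  0.   ]
0.122 [-0.196 -0.003  0.   ]
```

```bash
python3 -m crank '[[-0.031,0.012,0,0,0,0,0.1],[-0.065,0.016,0,0,0,0,0.1]]'
python3 chk.py 14;python3 - <<'E'
from h import *
d=imaging.read_camera("side");save(d,"s14b.png",(270,210,320,260),14)
E
```

```text
time: 13.45
eef_pos: [0.5811, -0.065, 0.1484]
tcp_rot: [0.527, 0.85, 0.0, -0.004]
contact_force: [-1.6, 7.7, 2.1]
opening: 0.25
13.55 [ 0.5818 -0.066   0.1484] r 0.0506 Delta 4.611111407814244 Fr 2.9824882758240787 Ft -3.806938804300457 Fz -0.11221225267743773 0.2533076187965861
```

```bash
sleep 1
```

```text
(no output)
```

View pics/s14b.png

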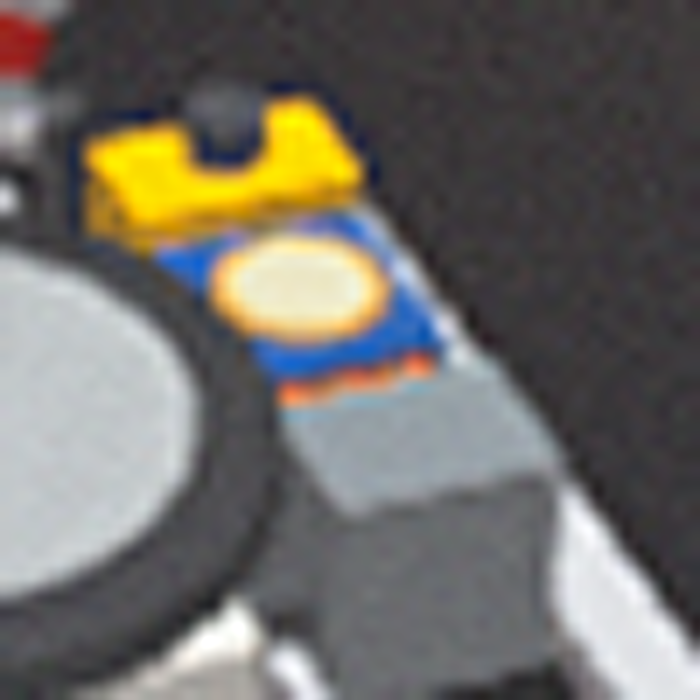

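View pics/s14.png

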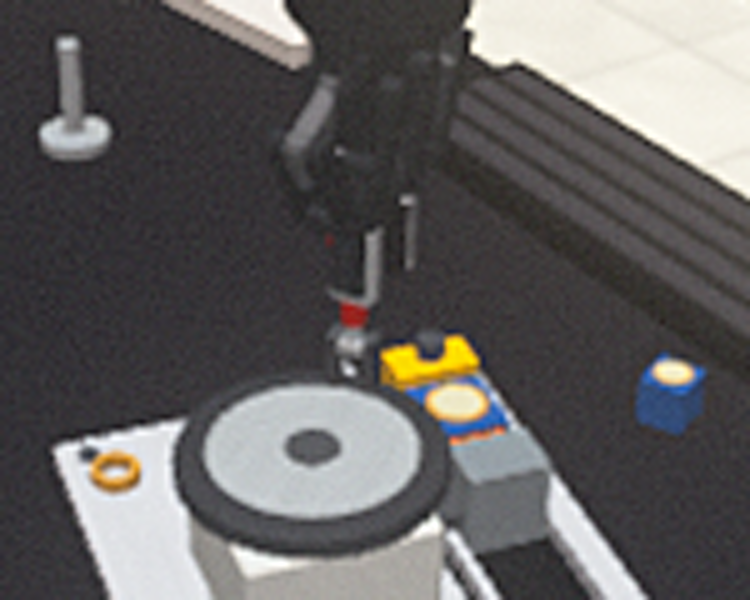

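```bash
python3 arc.py .5825 -.0680 .1 6 .0508
```

```text
a0 0.5216182970963866
0.422 [-0.034  0.005  0.   ]
0.322 [-0.067  0.002  0.   ]
0.222 [-0.101 -0.005  0.   ]
0.122 [-0.133 -0.014  0.   ]
0.022 [-0.164 -0.027  0.   ]
-0.078 [-0.194 -0.043  0.   ]
```

```bash
python3 -m crank '[[-0.034,0.005,0,0,0,0,0.1],[-0.067,0.002,0,0,0,0,0.1]]'
python3 chk.py 15;python3 - <<'E'
from h import *
d=imaging.read_camera("side");save(d,"s15b.png",(270,210,320,260),14)
E
```

```text
time: 13.8
eef_pos: [0.5863, -0.0738, 0.1484]
tcp_rot: [0.527, 0.85, 0.001, -0.003]
contact_force: [-1.7, 8.5, 0.1]
opening: 0.249
13.9 [ 0.5868 -0.0749  0.1484] r 0.0511 Delta 4.810783105839464 Fr 1.4696453803611593 Ft -5.097485237721112 Fz 0.7157751111142896 0.24938625689100494
```

```bash
sleep 1
```

```text
(no output)
```

View pics/s15b.png

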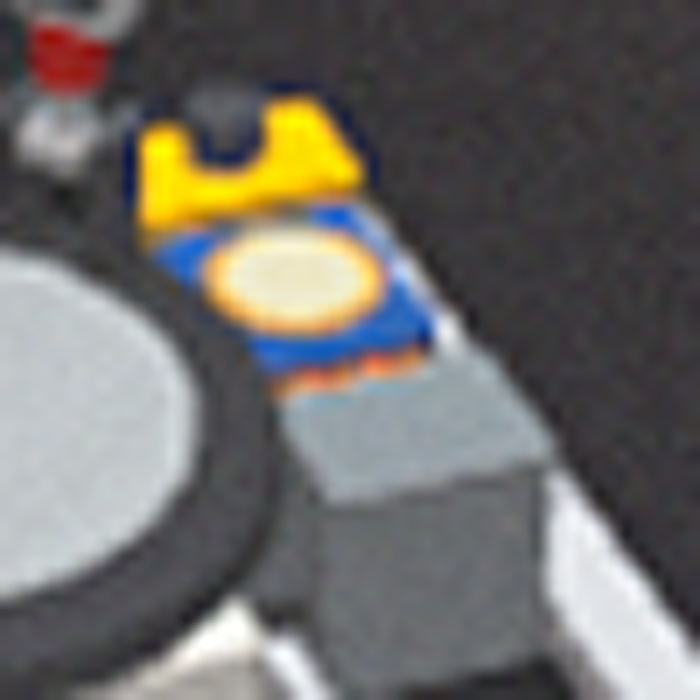

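```bash
python3 arc.py .5872 -.0769 .1 6 .0509
```

```text
a0 0.32237283185210175
0.222 [-0.033 -0.006  0.   ]
0.122 [-0.066 -0.015  0.   ]
0.022 [-0.097 -0.028  0.   ]
-0.078 [-0.127 -0.044  0.   ]
-0.178 [-0.155 -0.063  0.   ]
-0.278 [-0.182 -0.085  0.   ]
```

```bash
python3 -m crank '[[-0.033,-0.006,0,0,0,0,0.1],[-0.066,-0.015,0,0,0,0,0.1]]'
python3 chk.py 16;python3 - <<'E'
from h import *
d=imaging.read_camera("side");save(d,"s16b.png",(270,210,320,260),14)
E
```

```text
time: 14.15
eef_pos: [0.5894, -0.0833, 0.1484]
tcp_rot: [0.527, 0.85, 0.001, -0.003]
contact_force: [0.7, 9.1, 0.1]
opening: 0.25
14.25 [ 0.5896 -0.0843  0.1484] r 0.0513 Delta 5.003770039147051 Fr 2.8672057816973977 Ft -6.3514629771791 Fz -0.7590674801007333 0.24873670177157636
```

```bash
sleep 1
```

```text
(no output)
```

View pics/s16b.png

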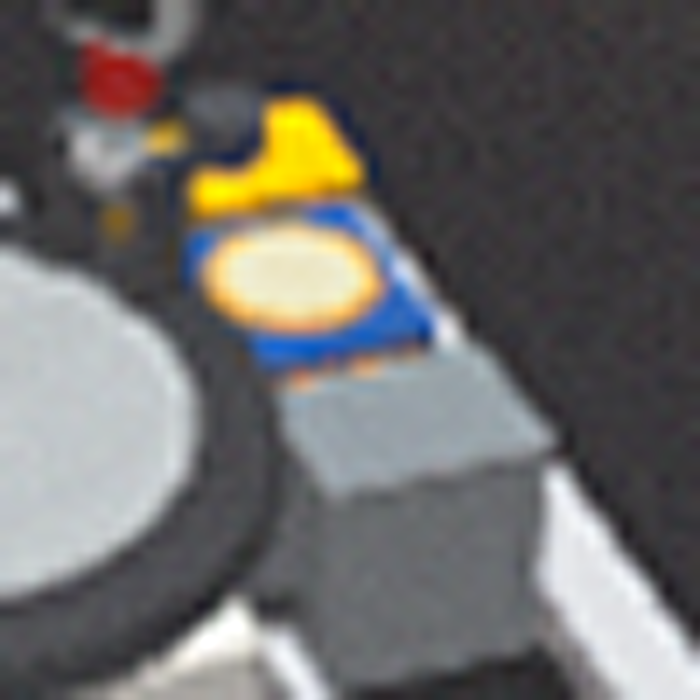

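```bash
python3 arc.py .5895 -.0868 .052 4 .0512
```

```text
a0 0.12216094638526619
0.07 [-0.017 -0.004  0.   ]
0.018 [-0.034 -0.011  0.   ]
-0.034 [-0.049 -0.02   0.   ]
-0.086 [-0.065 -0.028  0.   ]
```

```bash
python3 -m crank '[[-0.017,-0.004,0,0,0,0,0.1],[-0.034,-0.011,0,0,0,0,0.1],[-0.049,-0.02,0,0,0,0,0.1]]'
python3 chk.py 17;python3 -m crank '[[0,0,0,0,0,0,0.1],[0,0,0,0,0,0,0.1],[0,0,0,0,0,0,0.1],[0,0,0,0,0,0,0.1]]';python3 chk.py 17;python3 - <<'E'
from h import *
d=imaging.read_camera("side");save(d,"s17b.png",(270,210,320,260),14)
E
```

```text
time: 14.6
eef_pos: [0.5904, -0.0907, 0.1485]
tcp_rot: [0.527, 0.85, 0.002, -0.002]
contact_force: [2.5, 10.9, -0.2]
opening: 0.25
14.7 [ 0.5904 -0.0911  0.1484] r 0.0515 Delta 5.136919620322484 Fr 2.6047524642791733 Ft -7.822054149003717 Fz -1.1637907333967787 0.2479533015221157
time: 15.1
eef_pos: [0.5904, -0.0911, 0.1485]
tcp_rot: [0.527, 0.85, 0.002, -0.002]
contact_force: [2.2, 8.8, -0.9]
opening: 0.251
15.2 [ 0.5904 -0.0911  0.1484] r 0.0515 Delta 5.136912371592432 Fr 2.54349417263134 Ft -9.358884390713596 Fz -1.0274296228521818 0.24951971634652187
```

```bash
sleep 1
```

```text
(no output)
```

View pics/s17b.png

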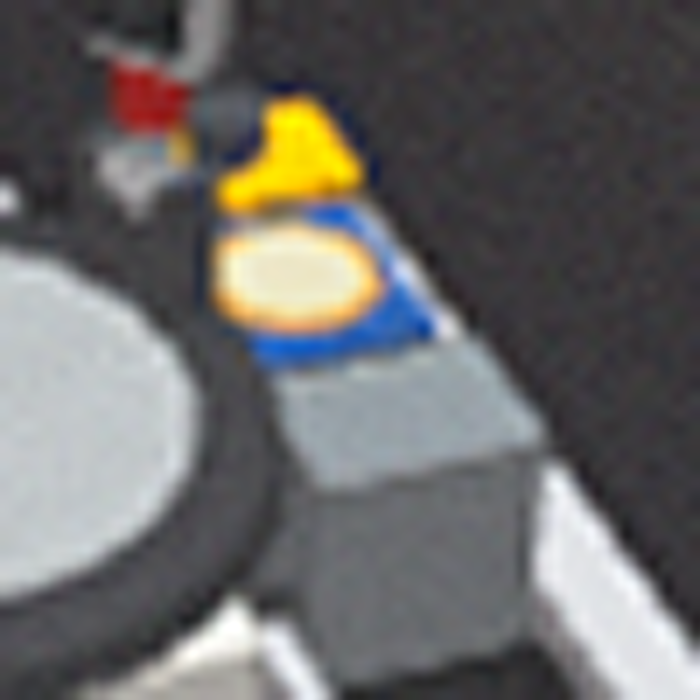

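View pics/t17.png

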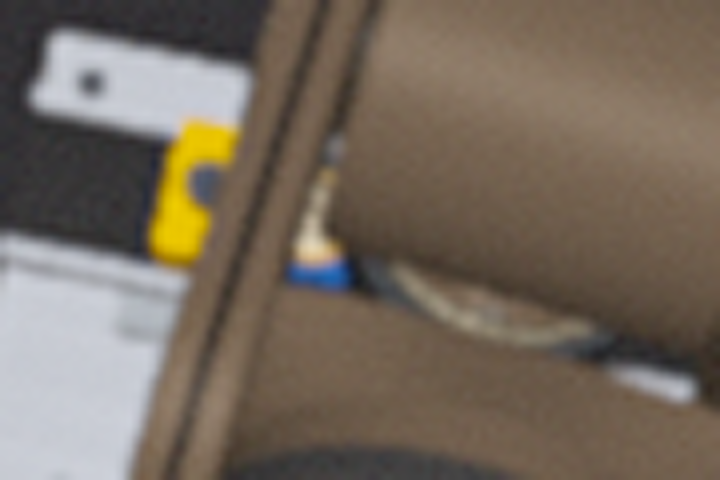

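```bash
python3 -m crank '[[0.007,0.007,0,0,0,0,0.1],[0.015,0.015,0,0,0,0,0.1],[0.015,0.015,0,0,0,0,0.1],[0.015,0.015,0,0,0,0,0.1]]';python3 chk.py 18
```

```text
time: 15.65
eef_pos: [0.5908, -0.0905, 0.1486]
tcp_rot: [0.527, 0.85, -0.001, -0.002]
contact_force: [-0.5, 2.3, -4.9]
opening: 0.249
15.75 [ 0.5908 -0.0905  0.1486] r 0.0518 Delta 5.12472962793954 Fr -0.7697875033519004 Ft -1.2177156819904786 Fz -5.531192385638952 0.24833327401702812
```

```bash
python3 -m crank '[[0,0,0,0,0,0,0.35],[0,0,0,0,0,0,0.45],[0,0,0,0,0,0,0.6],[0,0,0,0,0,0,0.6],[0,0,0,0,0,0,0.6]]';python3 chk.py 19
```

```text
time: 16.25
eef_pos: [0.5924, -0.0907, 0.1509]
tcp_rot: [0.527, 0.85, 0.0, 0.001]
contact_force: [-0.2, 0.1, 0.6]
opening: 0.6
16.35 [ 0.5922 -0.0906  0.1506] r 0.0532 Delta 5.127663736953537 Fr -0.3695701049738578 Ft 0.7761489030876538 Fz 0.40651657356045623 0.5977025320270143
```

```bash
sleep 1
```

```text
(no output)
```

View pics/s19.png

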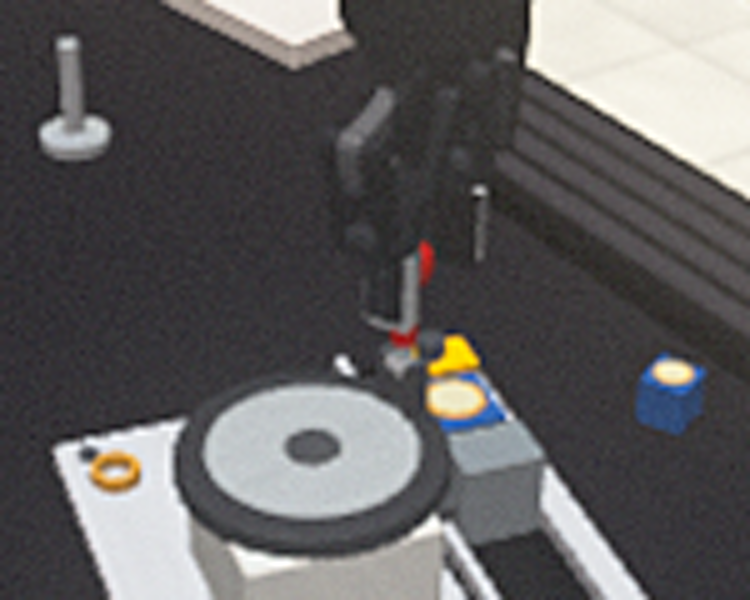

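```bash
python3 -m crank '[[0,0,-0.1,0,0,0,0.6],[0,0,-0.3,0,0,0,0.6],[0,0,-0.6,0,0,0,0.6],[0,0,-0.8,0,0,0,0.6],[0.3,0,-0.8,0,0,0,0.6],[0.6,0,-0.8,0,0,0,0.6],[0.9,0,-0.8,0,0,0,0.6],[1,0,-0.8,0,0,0,0.6]]'; python3 -m crank '[[0.3,0,0,0,0,0,0.6],[0.6,0,0,0,0,0,0.6],[0.9,0,0,0,0,0,0.6],[0.9,0,0,0,0,0,0.6],[0.9,0,0,0,0,0,0.6]]';python3 - <<'E'
from h import *
t=imaging.read_camera("top");d=imaging.read_camera("side");save(d,"s20.png",(200,190,350,310),5);save(t,"t20.png",(235,150,385,290),5);save(t,"t20f.png")
print(telemetry.get_state()["contact_force"],[(np.round(x["location"],1).tolist(),x["confidence"]) for n in("handle_hinge","handle_grip") for p in(t,d) for x in finder.pinpoint(n,p)[:1]])
E
```

```text
time: 17.15
eef_pos: [0.5239, 0.0467, 0.2718]
tcp_rot: [0.526, 0.851, 0.001, 0.0]
contact_force: [1.0, -0.3, 0.3]
opening: 0.602
time: 17.65
eef_pos: [0.4656, 0.1652, 0.2713]
tcp_rot: [0.526, 0.85, 0.0, 0.001]
contact_force: [0.3, -0.3, -0.1]
opening: 0.6
[-0.09289253 -0.28327882 -0.06135106] [([203.7, 315.6], 0.59), ([223.2, 281.2], 0.84), ([205.0, 316.1], 0.63), ([200.0, 282.2], 0.44)]
```

```bash
sleep 1
```

```text
(no output)
```

View pics/s20.png

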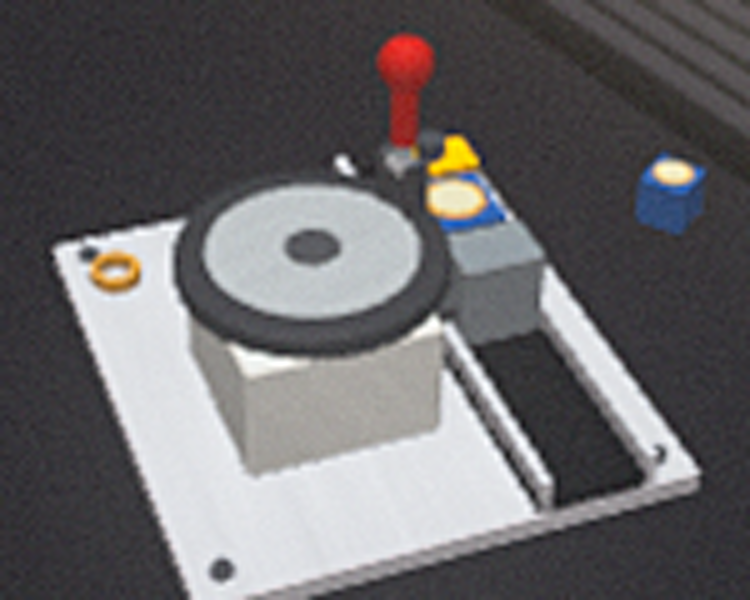

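View pics/t20.png

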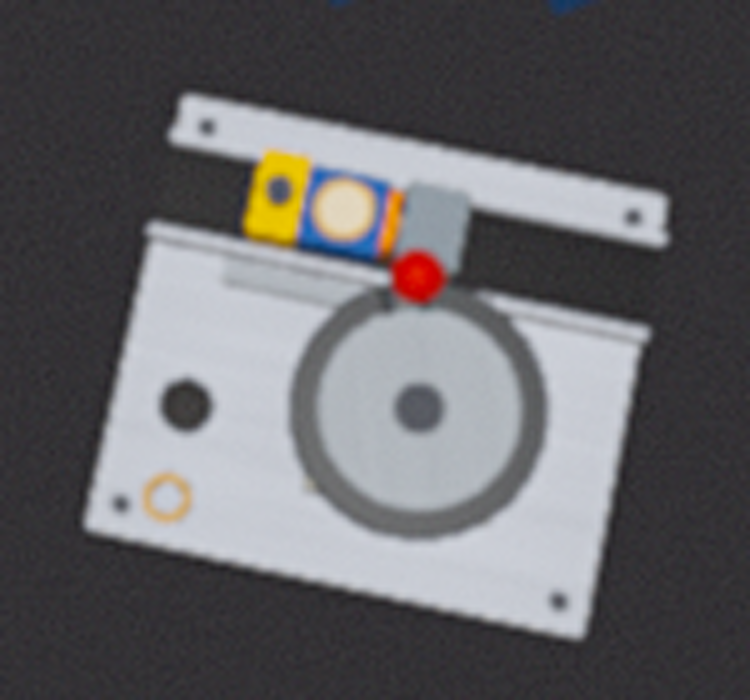

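```bash
python3 - <<'E'
from h import *
t=imaging.read_camera("top")
im0=cv2.imread("pics/t0.png")[:,:,::-1].astype(float); im1=t["pixels"].astype(float)
from scipy.ndimage import map_coordinates as mc
yv=np.array([.193,.981]);yv/=np.linalg.norm(yv);xv=np.array([yv[1],-yv[0]])
C=np.array([.538,-.0885]);z=.055
def prof(im):
    s=np.arange(-.09,.10,.001);acc=0
    for off in np.arange(.080,.1001,.004):
        pts=np.array([proj(t,[*(C+xv*off+yv*q),z]) for q in s])
        acc=acc+np.array([mc(im[...,c],[pts[:,0],pts[:,1]],order=1) for c in range(3)])
    return s,acc/6
for im in(im0,im1):
    s,p=prof(im)
    print("\n".join(f"{q*1000:.0f}:{int(a)},{int(b)},{int(c)}" for q,(a,b,c) in zip(s,p.T) if (-75<q*1000<-10 if im is im0 else -40<q*1000<60))); print("--")
E
```

```text
-75:59,59,61
-74:69,71,73
-73:86,90,93
-72:106,111,116
-71:122,129,135
-70:133,142,149
-69:141,151,159
-68:145,155,163
-67:146,156,165
-66:146,156,165
-65:146,156,165
-64:145,155,164
-63:144,155,164
-62:144,155,164
-61:144,155,164
-60:145,155,164
-59:145,155,164
-58:145,155,164
-57:145,155,164
-56:145,155,164
-55:145,155,164
-54:145,155,164
-53:145,155,164
-52:145,155,164
-51:145,155,164
-50:145,155,164
-49:146,156,165
-48:146,156,165
-47:146,156,166
-46:145,156,165
-45:144,154,164
-44:140,150,158
-43:136,143,150
-42:130,134,137
-41:126,125,120
-40:126,117,102
-39:134,114,86
-38:144,113,72
-37:160,116,57
-36:180,123,40
-35:199,130,23
-34:214,137,10
-33:226,142,3
-32:230,144,1
-31:228,142,2
-30:220,133,2
-29:203,120,4
-28:180,103,9
-27:150,84,20
-26:118,68,33
-25:89,56,43
-24:67,50,48
-23:52,47,51
-22:48,47,51
-21:47,48,52
-20:48,49,51
-19:49,49,50
-18:49,49,50
-17:50,49,50
-16:50,49,51
-15:50,50,51
-14:50,49,51
-13:50,49,51
-12:51,50,51
-11:51,50,51
--
-40:52,51,51
-39:52,51,52
-38:52,50,53
-37:52,50,52
-36:51,49,52
-35:50,49,51
-34:50,49,50
-33:50,49,50
-32:51,49,50
-31:51,50,51
-30
[... 595 characters left out ...]
3:147,153,162
14:147,153,163
15:145,154,163
16:144,153,163
17:141,151,161
18:140,147,155
19:142,141,146
20:150,134,129
21:163,128,107
22:182,127,76
23:202,131,43
24:218,137,18
25:226,142,13
26:229,144,27
27:222,140,61
28:208,133,100
29:183,125,132
30:149,116,153
31:120,112,166
32:105,115,169
33:104,121,168
34:120,131,162
35:144,144,154
36:165,156,150
37:182,168,152
38:196,179,156
39:206,188,162
40:212,194,168
41:217,199,172
42:219,202,175
43:220,204,177
44:221,206,178
45:221,206,180
46:221,207,181
47:222,207,181
48:222,207,181
49:222,207,181
50:222,207,181
51:222,207,180
52:221,207,179
53:221,206,179
54:220,205,177
55:220,204,175
56:217,201,173
57:214,197,169
58:210,192,163
59:202,184,158
--
```

```bash
python3 -m crank '[[0,0,0,0,0,0,0.6],[0,0,0,0,0,0,0.6]]'; python3 -c "
from h import *
print(ticket.sign_off())"
```

```text
time: 18.2
eef_pos: [0.4655, 0.1645, 0.2702]
tcp_rot: [0.527, 0.85, -0.0, -0.0]
contact_force: [0.5, 0.2, 0.3]
opening: 0.595
the job is handed in; nothing more can be done
None
```

I swung the red handle upright and then cranked the wheel clockwise by its ball, about 5.13 rad or 61 mm of jaw travel. I released it, backed the arm off and handed the job in at about 18 s.

**Last pictures:**
- The handle is standing.
- The mount is against the yellow stop with the pad between it and the jaw.
- The ring and cap on the base plate are where they were. I compared only those two bystanders closely; the arm stayed clear of the rest.

**Pad depth:** The checks agree only roughly, at 3.5 to 5 mm sunk, or about 14 to 20 N.
- The moving crank force rose from 7.3 N to about 10.9 N at the ball.
- The force while pausing rose from about 4 N to 8–9 N.
- The top-view profile gave 3.5 to 5.2 mm.

**Uncertain:** The circle I followed did not quite match my first axis estimate, by a few millimetres. The ball therefore saw side loads of up to about 11 N while cranking. The handle stayed about upright in every picture, but I did not measure its fold angle directly.

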